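Close up the gel viewer

ROBOT

A 6-joint arm with a two-finger parallel gripper is mounted at the origin on the work surface. World frame = base frame: x ahead of the robot, y to its left, z up, the work surface at z = 0. Lengths are in m, angles in degrees, forces in N, time in s.
With the tool pointing down it reaches from about 0.4 to 0.825 m from the base axis. Payload 7 kg.
Tool frame: the origin (TCP) lies on the centre line of the jaws, within the pads' length; the fingertips stand 17 mm ahead of it and the grasp point (between the pads) lies 2 mm behind it; z points along the fingers, y is the direction in which the jaws open and shut (so a half turn about z gives the same grasp; the last joint's range is limited). The gripper opens to 88 mm and grips with 3 to 60 N. Pads are 19 mm wide; open, the fingers measure 130 mm over their backs; the gripper's body (78 mm by 193 mm) begins 47 mm behind the grasp point.
Start: joints at [-56.316, 20.546, 0.682, 0, -70.136, -16.507], TCP at [0.199, -0.645, 0.244] pointing down, gripper open.
Joint ranges: [-176.03, 176.03], [-82.01, 121.73], [-58.28, 71.71], [-173.87, 95.51], [-174.79, -0.11], [-173.66, 173.66]. Speed limits (degrees/s): [136.94, 136.94, 172.46, 180, 180, 180].

INTERFACE

Orientations are given as [roll, pitch, yaw] about the fixed x, y, z axes, in that order (R = Rz(yaw) Ry(pitch) Rx(roll)).
In Python, from plant import telemetry, vision, close_job, recognise, silhouettes, place_of gives the robot as it stands.
- The arm moves only by the shell command python3 -m handwheel 'ROWS'. ROWS is JSON, a list that holds one entry, the list of rows, each a list of 5 numbers: the shift along the tool's x, y, z in m, then the turn about the tool's z in rad, then the closure, from 0 (fully open) to 1 (shut). In form: [[[tx, ty, tz, yaw, gripper], ...]]. A call has 1 to 20 rows; each row shifts and turns the commanded pose from where the row before left it, along the tool's axes as they then stand; what a row does not reach is not made up. A row lasts 1/12 s, in which the tool goes at most 41.7 mm and 7.16 degrees, less where a joint would pass 70% of its speed; a pose out of reach is approached as far as the arm can. A call with a gripper value outside its range is refused whole. The fingers move at their own pace and stop on an object; the grip force is fixed at half the most. Time passes only in rows, so rows that do not move let the fingers close. It gives the time, the measured TCP pose, the force and the opening at its end, in the units of the state.
- telemetry.get_obs(): the state, without advancing time (a new reading comes with each control period).
- vision.snapshot(name): name is "scene" or "side" or "wrist"; returns a dict with "color" (384x512x3 uint8, red, green, blue), "mtx" (3x3 intrinsics, pixels), "cam_to_world" (4x4, takes a point from camera to world coordinates); the wrist camera has in their place "tool_from_camera" (4x4, takes a point from camera to tool coordinates, whose origin is the TCP and whose axes are the flange's). Camera axes: x right, y down, z forward; pixel columns grow to the right and rows downward; lengths in m; the calibration is good to about 2 mm. A picture is of the moment at which its call begins: read the wrist's pose just before it. There is no depth.
- close_job(): hands the job in, once; it reports no verdict.
Trained networks look in a picture, given as the dict that the camera call returned (one of the last four; its "shot" number tells which), for a name from the list of things; names that differ only in an ending like _2 or _b are one class to them, and where a whole thing is asked for, a point or a joint stands for the part that bears it (a point fixed in the world has none). Each returns a list of dicts, best first, with "conf" (0 to 1); they miss things now and then, are a little off and sometimes report something else, mostly with a low value. They report only what shows in the picture. A call takes as long as a camera call.
- recognise(name, picture): "xy" ([column, row] in pixels, amid what is visible of it).
- silhouettes(name, picture): "region" (384x512 bool, what is visible of it) and "xy" ([column, row] in pixels, amid what is visible of it).
- place_of(name, picture): "xy" ([column, row] in pixels: a listed point, or the origin of a listed thing).
The state is a dict: "clock": time; "joint_pos": joint angles; "qvel": joint speeds; "tau": joint torques, N m; "tool_pos": TCP position; "orientation": TCP orientation; "force": force on the tool from outside, world axes, zero at the start; "moment": the same for the moment, N m; "opening": finger opening in m.
Only numpy, scipy, OpenCV 4.12 (cv2) and the standard library are available. Lean on these libraries where they do the work, as an engineer would, in place of code of your own. Each camera call takes 0.05 s, during which the arm holds its last target.

TASK

Get the gel viewer on the bench ready for use: push its open tray drawer fully home with the fingertips, and after that push the raised amber lid down from its outer side until it is fully shut. Only push: do not take hold of anything, keep the fingers out of the tray and off the underside of the lid, do not pull the tray further out or lift the lid higher, slam neither, and leave the bottle, tip box and tube rack as they stand.

Things in the scene. Friction and masses are not known exactly. Their poses are not given: they have to be found in the camera images.
- viewer: Gel viewer: a low white light box fixed to the bench, 220 mm deep (its x), 260 mm wide (its y), 79 mm high. Origin at the centre of its underside on the bench, z up. Its front, where the tray drawer is, looks along its own -x; the lid's hinge is at its rear (+x) top edge. It stands turned so that its front looks roughly to the robot's right.
- tray (a joint): How far the tray drawer stands out of the viewer's front, in m: 0 = fully home, grows as it comes out along the viewer's own -x (stop at 0.11). It starts 0.05 to 0.085 out. It slides with 1.5 N of friction plus a little damping, and stays where it is left.
- tray_face (a point): Centre of the outer face of the tray drawer's flat grey front panel, which is 200 mm wide, 50 mm high (from 13 to 63 mm above the bench) and 12 mm thick, with no handle. It faces the viewer's -x and moves with the drawer; at home it lies 123 mm in front of the viewer's origin.
- tray_pan (a point): Centre of the mouth of the white open pan behind the drawer's front panel, 42 mm above the bench. The pan is 140 mm long, 180 mm wide, its walls 22 mm high; the fingers must keep out of it and off the back of the front panel.
- lid (a joint): Opening angle of the lid, in rad: 0 = shut (flat on the viewer), 1.57 = upright, stop at 1.75. It starts at 1.1 to 1.45, so it leans a little towards the viewer's front. The hinge is stiff (0.35 N m of friction, about 2 to 3 N at the free edge): the lid stays at any angle and does not drop by itself.
- lid_hinge (a point): Middle of the lid's hinge line, which runs along the viewer's y: 104 mm behind the viewer's origin (+x), 79 mm above the bench.
- lid_edge (a point): Middle of the lid's free edge, on its outer face. The lid is a flat amber pane in a black frame (14 mm wide, 10 mm thick), reaching 200 mm from the hinge to the free edge and 250 mm wide. The outer face, which is pushed, lies 10 mm from the plane of the hinge (the pane 2 mm lower) and looks up when the lid is shut, to the viewer's rear when it is raised; shut, the outer face is 89 mm above the bench.
- lid_under (a point): Middle of the underside of the lid, 100 mm from the hinge: a second pane under the frame, 10 mm in from the edges, which the fingers must not touch.
- bottle: Bystander: amber bottle, 60 mm across, 120 mm high. Origin at the centre of its underside.
- tip_box: Bystander: blue box of pipette tips, 75 x 110 mm, 59 mm high. Origin at the centre of its underside.
- tube_rack: Bystander: white rack with small tubes, 50 x 130 mm, 66 mm high. Origin at the centre of its underside.

How it is judged (in metres and radians):
On the way, in this order (a step that is already met when the one before it is completed fails the run):
1. the tray drawer is fully home while the lid is still raised (value of joint tray below 0.004 m and value of joint lid above 0.7 rad), for 0.2 s.
2. the lid is fully shut (value of joint lid below 0.04 rad and value of joint tray below 0.004 m), for 0.2 s.
At the end, for the whole second after the job is handed in: The tray drawer is within 4 mm of fully home, the lid is shut to within 0.04 rad, both at rest, and the three bystanders stand upright within 20 mm of where they began (all of step 2 and velocity of joint lid between -0.05 and 0.05 rad/s and velocity of joint tray between -0.01 and 0.01 m/s and distance of each of bottle, tip_box, tube_rack from where it was at the start of the episode below 0.02 m and angle between each of bottle, tip_box, tube_rack's own z axis and vertical below 0.15 rad); the robot touches nothing.
It fails at once if the lid comes down (below 0.7 rad) before the tray is home (within 6 mm) (value of joint lid below 0.7 rad and value of joint tray above 0.006 m).
It fails at once if fingers touch the underside of the lid or reach into the tray, as in gripping them (contact force between any of lid_c5, tray_c1, tray_c2, tray_c3, tray_c4, tray_c5 and the fingers above 1 N).
It fails at once if the tray is pulled further out (beyond 95 mm) or the lid lifted higher (beyond 1.6 rad) (value of joint tray above 0.095 m or value of joint lid above 1.6 rad).
It fails at once if the tray (faster than 0.5 m/s) or the lid (faster than 3.5 rad/s) is slammed (velocity of joint tray below -0.5 m/s or velocity of joint lid below -3.5 rad/s).
It fails at once if a bystander is moved over 20 mm, tipped or lifted (distance of any of bottle, tip_box, tube_rack from where it was at the start of the episode above 0.02 m or angle between any of bottle, tip_box, tube_rack's own z axis and vertical above 0.3 rad).
It also fails if it takes over 54 s, if anything falls off the work surface, if the arm or the gripper's body presses on something with over 40 N, if the wrist force passes 120 N, or if a joint passes its speed limit or range.

## Working session

There is one attempt and no reset: what is moved stays moved. The work goes in short steps, Python scripts to look and compute and a shell command to move; the robot and the scene stay as the last step left them, time stands still between calls to the robot, and variables do not carry over. Pictures are saved under pics/ and viewed, and the job is handed in when it is done.

```bash
ls; mkdir -p pics
cat > h.py <<'E'
import numpy as np, cv2
from plant import telemetry, vision, close_job, recognise, silhouettes, place_of
def ray(p,xy):
    K=np.array(p["mtx"]);T=np.array(p["cam_to_world"])
    d=T[:3,:3]@np.linalg.inv(K)@np.array([xy[0],xy[1],1.]);return T[:3,3],d/np.linalg.norm(d)
def atz(p,xy,z):
    o,d=ray(p,xy);return o+d*(z-o[2])/d[2]
def proj(p,X):
    K=np.array(p["mtx"]);T=np.linalg.inv(np.array(p["cam_to_world"]))
    c=T[:3,:3]@np.array(X)+T[:3,3];u=K@c;return u[:2]/u[2]
def tri(rs):
    A=0;b=0
    for o,d in rs:
        P=np.eye(3)-np.outer(d,d);A=A+P;b=b+P@o
    return np.linalg.solve(A,b)
E
python3 - <<'E'
from h import *
s=telemetry.get_obs();print(s)
names=["viewer","tray_face","tray_pan","lid_hinge","lid_edge","lid_under","bottle","tip_box","tube_rack"]
P={}
for c in ["scene","side"]:
    p=vision.snapshot(c);P[c]=p
    cv2.imwrite(f"pics/{c}0.png",p["color"][:,:,::-1])
    print(c,np.round(p["cam_to_world"],3).tolist())
R={n:[] for n in names}
for c in P:
    for n in names:
        r=place_of(n,P[c]); print(c,n,[(np.round(x["xy"],1).tolist(),round(x["conf"],2)) for x in r[:2]])
        if r: R[n].append(ray(P[c],r[0]["xy"]))
for n in names:
    if len(R[n])==2: print(n,tri(R[n]).round(4))
E
```

```text
pics
{'clock': 0.0, 'joint_pos': array([-5.63175210e+01,  2.05926195e+01,  6.32730186e-01, -2.04981001e-02,
       -7.01338460e+01, -1.65100531e+01]), 'qvel': array([-0.01822187, -0.09756509,  0.02447153,  0.15868415, -0.05226202,
       -0.03515281]), 'tau': array([-5.91532680e-04, -5.82718420e+01,  2.93066293e+01,  6.99752122e+00,
        6.91661640e-03, -1.28777151e-04]), 'tool_pos': array([ 0.1991718 , -0.64446547,  0.24260016]), 'orientation': array([ 1.79904653e+02, -8.16592988e-03, -1.62834549e+02]), 'force': array([ 0.06855198, -0.01684895, -0.30904417]), 'moment': array([ 0.04746549,  0.03675808, -0.04979166]), 'opening': 0.08779377115569567}
scene [[0.579, 0.453, -0.678, 1.366], [0.815, -0.303, 0.494, -0.551], [0.018, -0.838, -0.545, 0.694], [0.0, 0.0, 0.0, 1.0]]
side [[-0.976, -0.169, 0.139, 0.449], [-0.219, 0.724, -0.654, 0.734], [0.01, -0.669, -0.743, 0.893], [0.0, 0.0, 0.0, 1.0]]
scene viewer [([267.7, 216.5], 0.71)]
scene tray_face [([313.5, 236.9], 0.78), ([268.5, 217.6], 0.73)]
scene tray_pan [([293.1, 219.5], 0.83)]
scene lid_hinge [([247.2, 175.8], 0.84)]
scene lid
[... 236 characters left out ...]

side viewer [([242.7, 212.6], 0.74)]
side tray_face [([176.7, 196.2], 0.96)]
side tray_pan [([209.4, 198.5], 0.9)]
side lid_hinge [([282.3, 200.2], 0.9)]
side lid_edge [([282.3, 143.8], 0.98), ([282.5, 202.2], 0.21)]
side lid_under [([279.7, 176.2], 0.83), ([282.0, 145.9], 0.36)]
side bottle [([224.0, 355.2], 0.96)]
side tip_box [([310.2, 123.6], 0.91)]
side tube_rack [([261.4, 112.9], 0.7)]
viewer [ 6.167e-01  3.850e-02 -1.000e-04]
tray_face [0.8014 0.0505 0.0403]
tray_pan [0.7126 0.0474 0.0453]
lid_hinge [0.5081 0.0395 0.0838]
lid_edge [0.5217 0.0447 0.2849]
lid_under [0.5195 0.038  0.174 ]
bottle [0.5619 0.4363 0.0019]
tip_box [ 0.4717 -0.4232 -0.0032]
tube_rack [ 0.6547 -0.4272  0.0047]
```

View pics/scene0.png

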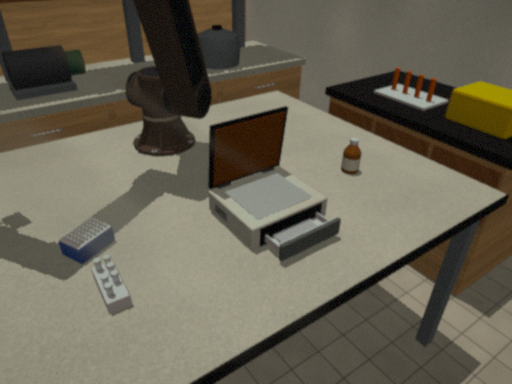

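View pics/side0.png

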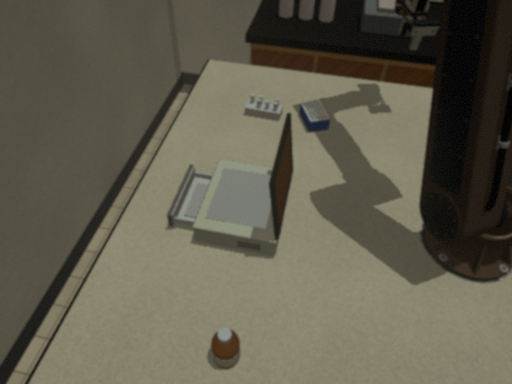

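Run:
```python
from h import *
s=telemetry.get_obs()
for c in ["scene","side"]:
    p=vision.snapshot(c)
    print(c,[proj(p,x).round(0) for x in ([0,0,0],[0,0,.1],s["tool_pos"],[.1,0,0],[0,.1,0])])
    im=p["color"][:,:,::-1].copy()
    for n,col in (("tray_face",(0,0,255)),("lid",(0,255,0)),("viewer",(255,0,0))):
        r=silhouettes(n,p)
        if r:
            print(n,r[0]["conf"],r[0]["region"].sum()); cs,_=cv2.findContours(r[0]["region"].astype(np.uint8),0,1); cv2.drawContours(im,cs,-1,col,1)
    cv2.imwrite(f"pics/{c}1.png",cv2.resize(im[80:280,130:380],(750,600)))
p=vision.snapshot("wrist");print(p["tool_from_camera"]);cv2.imwrite("pics/w0.png",p["color"][:,:,::-1])
for n in ["tip_box","tube_rack","viewer"]:
    r=place_of(n,p);print(n,r[:1])
    if r:
        from scipy.spatial.transform import Rotation as R
        T=np.eye(4);T[:3,:3]=R.from_euler("xyz",s["orientation"],degrees=True).as_matrix();T[:3,3]=s["tool_pos"]
        q=dict(p);q["cam_to_world"]=T@np.array(p["tool_from_camera"]);print(atz(q,r[0]["xy"],0))
```

```text
scene [array([164., 142.]), array([161., 117.]), array([-56., 144.]), array([176., 152.]), array([187., 136.])]
tray_face 0.68 1783
lid 0.91 4494
viewer 0.85 12401
side [array([466., 242.]), array([483., 220.]), array([408.,  36.]), array([428., 236.]), array([472., 274.])]
lid 0.72 1666
viewer 0.74 9120
[[-1.13550624e-05 -9.53307418e-01 -3.02001600e-01  8.23887170e-02]
 [ 9.99999999e-01  3.88420940e-06 -4.98603583e-05 -2.38973094e-04]
 [ 4.87052869e-05 -3.02001600e-01  9.53307417e-01 -1.41059898e-01]
 [ 0.00000000e+00  0.00000000e+00  0.00000000e+00  1.00000000e+00]]
tip_box []
tube_rack []
viewer []
```

View pics/scene1.png

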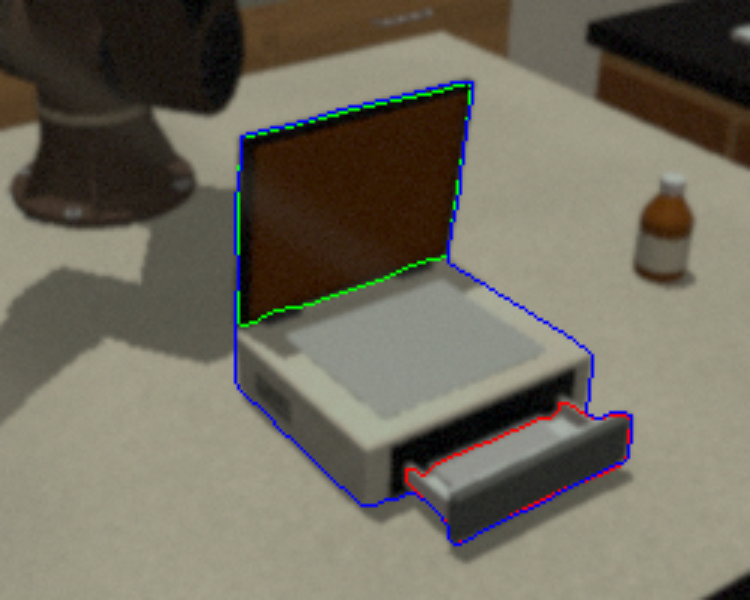

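View pics/side1.png

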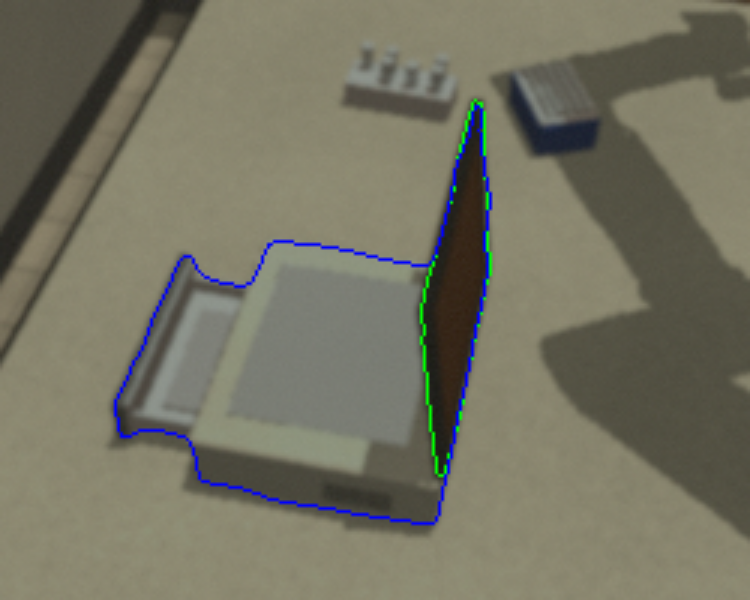

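View pics/w0.png

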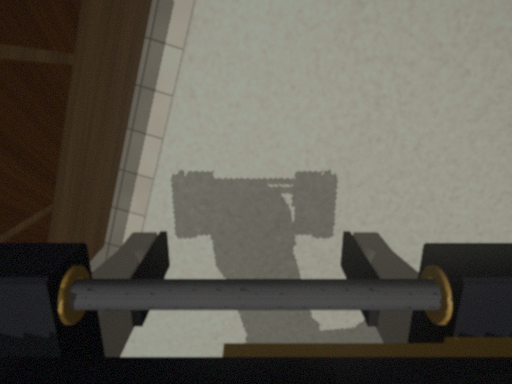

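```bash
python3 -m handwheel '[[[-0.0318,-0.0012,-0.004,0,1],[-0.0318,-0.0012,-0.004,0,1],[-0.0318,-0.0012,-0.004,0,1],[-0.0318,-0.0012,-0.004,0,1],[-0.0318,-0.0012,-0.004,0,1],[-0.0318,-0.0012,-0.004,0,1],[-0.0318,-0.0012,-0.004,0,1]]]'
python3 -c "
from h import *
s=telemetry.get_obs();print(s['clock'],s['joint_pos'].round(3),s['tool_pos'].round(4),s['orientation'].round(2))"
python3 -m handwheel '[[[-0.0318,-0.0012,-0.004,0,1],[-0.0318,-0.0012,-0.004,0,1],[-0.0318,-0.0012,-0.004,0,1],[-0.0318,-0.0012,-0.004,0,1],[-0.0318,-0.0012,-0.004,0,1],[-0.0318,-0.0012,-0.004,0,1],[-0.0318,-0.0012,-0.004,0,1],[0,0,0,0,1],[0,0,0,0,1]]]'
python3 -c "
from h import *
s=telemetry.get_obs();print(s['clock'],s['joint_pos'].round(3),s['tool_pos'].round(4),s['orientation'].round(2))
for c in ('scene','side'):
  cv2.imwrite('pics/%s2.png'%c,vision.snapshot(c)['color'][:,:,::-1])"
```

```text
clock: 2.18
tool_pos: [0.4159, -0.5866, 0.2719]
orientation: [-180.0, 0.0, -162.8]
force: [0.1, -1.2, -1.0]
opening: 0.0464
2.1833 [-3.9191e+01  2.3929e+01  9.4710e+00  2.0000e-03 -7.5530e+01 -3.3632e+01] [ 0.4159 -0.5866  0.2719] [-1.7999e+02  1.0000e-02 -1.6282e+02]
clock: 2.93
tool_pos: [0.6315, -0.5282, 0.2981]
orientation: [179.9, -0.0, -162.7]
force: [-0.5, -1.0, -0.5]
opening: 0.0006
2.9333 [-2.6445e+01  3.4299e+01  2.9768e+01 -1.0000e-02 -8.5545e+01 -4.6246e+01] [ 0.6315 -0.5282  0.2981] [ 1.7994e+02 -5.0000e-02 -1.6269e+02]
```

```bash
cat > kin.py <<'E'
import numpy as np
D=[(20.5926,.63273,.1991718,-.64446547,.24260),(23.929,9.471,.4159,-.5866,.2719),(34.299,29.768,.6315,-.5282,.2981)]
d=.1918
A=[];b=[]
for j2,j3,x,y,z in D:
    a=np.radians(j2);q=np.radians(j2-j3);r=np.sqrt(x*x+y*y-d*d)
    A+= [[1,0,np.sin(a),np.cos(q),np.sin(q)],[0,1,np.cos(a),-np.sin(q),np.cos(q)]];b+=[r,z]
A=np.array(A);b=np.array(b)
for k in (4,5):
    s=np.linalg.lstsq(A[:,:k],b,rcond=None);print(k,s[0],A[:,:k]@s[0]-b)
s=np.linalg.lstsq(A[:,[1,2,3]],b,rcond=None);print(s[0],A[:,[1,2,3]]@s[0]-b)
s=np.linalg.lstsq(A[:,[1,2,3,4]],b,rcond=None);print(s[0],A[:,[1,2,3,4]]@s[0]-b)
E
python3 kin.py
```

```text
4 [-2.99096933e-04 -1.61897412e-01  6.01209243e-01  4.63711859e-01] [ 3.18562024e-04  3.98803457e-06 -4.45591565e-04 -3.78928599e-05
  1.27029541e-04  3.39048253e-05]
5 [ 0.01084803 -0.14042094  0.58855217  0.46054937 -0.01124723] [ 2.02033537e-04  1.40038066e-04 -3.02662394e-04 -2.32059930e-04
  1.00628857e-04  9.20218642e-05]
[-0.16179697  0.60103928  0.46348273] [ 3.42513856e-04  2.35483607e-05 -4.37304827e-04 -3.55931870e-05
  1.01938131e-04  1.20448263e-05]
[-0.16079     0.60068024  0.46378806 -0.00063867] [ 2.85206849e-04 -1.01221533e-05 -4.46726087e-04 -5.14857908e-05
  1.53540655e-04  6.16079441e-05]
```

View pics/scene2.png

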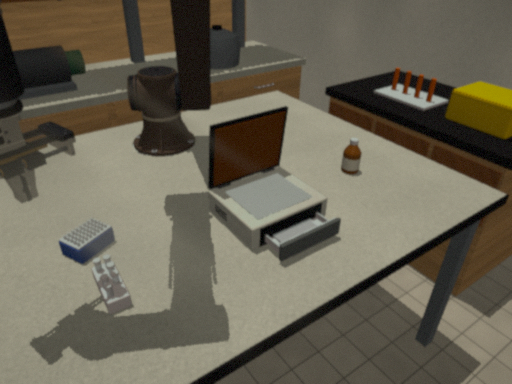

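View pics/side2.png

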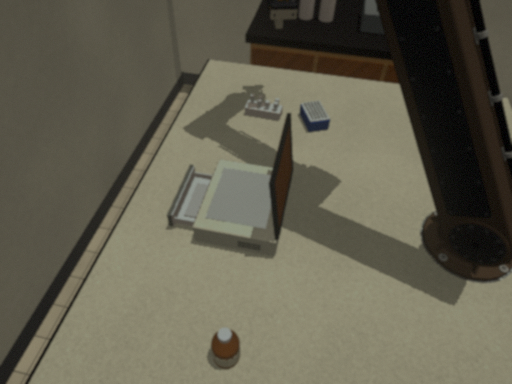

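Run:
```python
from h import *
P={c:vision.snapshot(c) for c in("scene","side")}
f=lambda c,x,y,z:atz(P[c],(130+x/3,80+y/3),z).round(4)
a,b=f("scene",456,543,.013),f("scene",630,460,.013);print("panel bot",a,b,(b-a),np.degrees(np.arctan2(*(b-a)[:2])))
a,b=f("scene",452,490,.063),f("scene",632,413,.063);print("panel top",a,b,np.degrees(np.arctan2(*(b-a)[:2])))
a,b=f("side",185,256,.063),f("side",117,405,.063);print("side top",a,b,np.degrees(np.arctan2(*(b-a)[:2])))
a,b=f("side",435,523,0),f("side",200,482,0);print("side base",a,b,b-a)
a,b=f("scene",237,385,0),f("scene",365,505,0);print("scene base",a,b,b-a)
a,b=f("scene",592,355,.079),f("scene",375,452,.079);print("front top",a,b,np.degrees(np.arctan2(*(b-a)[:2])))
```

```text
panel bot [ 0.8011 -0.0541  0.013 ] [0.8037 0.1438 0.013 ] [0.0026 0.1979 0.    ] 0.7527056930487018
panel top [ 0.7919 -0.0543  0.063 ] [0.7986 0.1422 0.063 ] 1.9528400073972445
side top [ 0.7922 -0.0543  0.063 ] [0.7919 0.1383 0.063 ] -0.08924569030495291
side base [0.5001 0.1548 0.    ] [0.7143 0.1598 0.    ] [0.2142 0.005  0.    ]
scene base [ 0.4885 -0.0811  0.    ] [ 0.7079 -0.0799  0.    ] [0.2194 0.0012 0.    ]
front top [0.7281 0.1592 0.079 ] [ 0.7335 -0.0891  0.079 ] 178.75413433499313
```

```bash
python3 -c "print(0)"
```

```text
0
```

```bash
python3 -m handwheel '[[[0,0,0,0.1,1],[0,0,0,0.1,1],[0,0,0,0.1,1],[-0.0137,0.0357,0.0092,0,1],[-0.0137,0.0357,0.0092,0,1],[-0.0137,0.0357,0.0092,0,1],[-0.0137,0.0357,0.0092,0,1],[-0.0137,0.0357,0.0092,0,1],[-0.0137,0.0357,0.0092,0,1],[-0.0137,0.0357,0.0092,0,1],[-0.0137,0.0357,0.0092,0,1],[-0.0137,0.0357,0.0092,0,1],[-0.0137,0.0357,0.0092,0,1],[-0.0137,0.0357,0.0092,0,1],[-0.0137,0.0357,0.0092,0,1],[-0.0137,0.0357,0.0092,0,1],[-0.0137,0.0357,0.0092,0,1],[-0.0137,0.0357,0.0092,0,1],[-0.0137,0.0357,0.0092,0,1]]]'
python3 -m handwheel '[[[0,0,0,0,1],[0,0,0,0,1]]]'
python3 - <<'E'
from h import *
s=telemetry.get_obs();print(s["joint_pos"].round(1))
p=vision.snapshot("wrist");cv2.imwrite("pics/w1.png",p["color"][:,:,::-1])
p=vision.snapshot("side");cv2.imwrite("pics/s3.png",p["color"][:,:,::-1])
E
```

```text
clock: 4.72
tool_pos: [0.8491, 0.0421, 0.153]
orientation: [180.0, 0.1, 179.9]
force: [0.4, 0.2, 0.2]
opening: 0.0004
clock: 4.88
tool_pos: [0.8485, 0.0434, 0.151]
orientation: [-180.0, -0.1, -179.9]
force: [-0.3, -0.3, 0.1]
opening: 0.0003
[  16.    40.2   21.8   -0.   -71.7 -105.9]
```

View pics/w1.png

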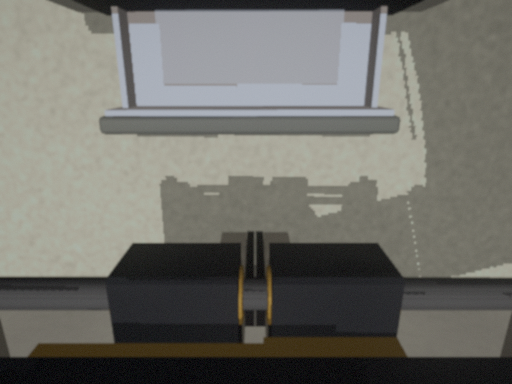

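View pics/s3.png

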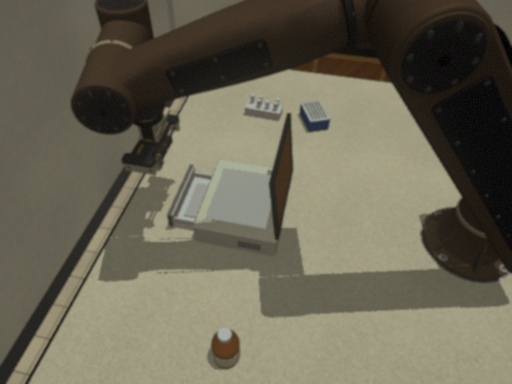

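Run:
```python
from h import *
from scipy.spatial.transform import Rotation as R
s=telemetry.get_obs();p=vision.snapshot("wrist")
T=np.eye(4);T[:3,:3]=R.from_euler("xyz",s["orientation"],degrees=True).as_matrix();T[:3,3]=s["tool_pos"]
p["cam_to_world"]=T@np.array(p["tool_from_camera"])
for r in (108,118,133):
  print(r,[atz(p,(c,r),.063).round(4) for c in(101,399)],[atz(p,(c,r),.013).round(4) for c in(101,399)])
r=place_of("tray_face",p);print(r[:1]);print(atz(p,r[0]["xy"],.038) if r else 0)
print(proj(p,[.8485,.0434,.134]))
```

```text
108 [array([ 0.7847, -0.06  ,  0.063 ]), array([0.7848, 0.1346, 0.063 ])] [array([ 0.7886, -0.0817,  0.013 ]), array([0.7888, 0.155 , 0.013 ])]
118 [array([ 0.7911, -0.0609,  0.063 ]), array([0.7913, 0.1354, 0.063 ])] [array([ 0.7964, -0.0828,  0.013 ]), array([0.7966, 0.1559, 0.013 ])]
133 [array([ 0.8009, -0.0622,  0.063 ]), array([0.8011, 0.1366, 0.063 ])] [array([ 0.8084, -0.0844,  0.013 ]), array([0.8086, 0.1574, 0.013 ])]
[{'xy': [250.9, 128.8], 'conf': 0.94}]
[0.80168708 0.03755403 0.038     ]
[260.70134633 246.47041034]
```

```bash
python3 -m handwheel '[[[0,-0.002,0.02,0,1],[0,-0.002,0.02,0,1],[0,-0.001,0.02,0,1],[0,0,0.02,0,1],[0,0,0.02,0,1],[0,0,0,0,1],[0.01,0,0,0,1],[0.01,0,0,0,1],[0.008,0,0,0,1],[0.008,0,0,0,1],[0.008,0,0,0,1],[0.008,0,0,0,1]]]'
```

```text
clock: 6.08
tool_pos: [0.7972, 0.0363, 0.0538]
orientation: [180.0, 0.1, 180.0]
force: [2.2, -2.2, 1.3]
opening: 0.0002
```

```bash
python3 -m handwheel '[[[0.008,0,0,0,1],[0.008,0,0,0,1]]]'
python3 - <<'E'
from h import *
p=vision.snapshot("side");cv2.imwrite("pics/s4.png",cv2.resize(p["color"][100:300,100:350,::-1],(750,600)))
E
```

```text
clock: 6.25
tool_pos: [0.7806, 0.0367, 0.0531]
orientation: [180.0, 0.1, 180.0]
force: [2.5, -0.7, 1.8]
opening: 0.0007
```

View pics/s4.png

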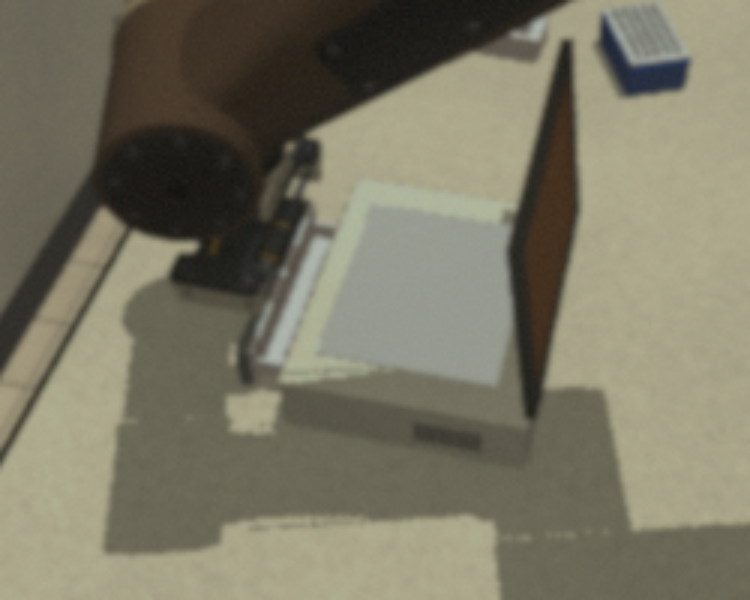

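```bash
python3 -m handwheel '[[[0.006,0,0,0,1],[0.006,0,0,0,1],[0.006,0,0,0,1],[0.005,0,0,0,1],[0.004,0,0,0,1]]]';python3 -m handwheel '[[[0.003,0,0,0,1],[0.003,0,0,0,1]]]'
```

```text
clock: 6.72
tool_pos: [0.7534, 0.0368, 0.0523]
orientation: [180.0, -0.0, 180.0]
force: [1.4, 0.1, 1.7]
opening: 0.0005
clock: 6.88
tool_pos: [0.7477, 0.0368, 0.0523]
orientation: [180.0, -0.0, 180.0]
force: [1.4, 0.5, 0.1]
opening: 0.0008
```

```bash
python3 -m handwheel '[[[0.002,0,0,0,1],[0.002,0,0,0,1]]]';python3 -m handwheel '[[[0.002,0,0,0,1],[0.002,0,0,0,1]]]';python3 -m handwheel '[[[0.002,0,0,0,1],[0.002,0,0,0,1]]]'
```

```text
clock: 7.05
tool_pos: [0.7438, 0.0368, 0.0523]
orientation: [180.0, 0.0, 180.0]
force: [0.8, -0.5, 1.7]
opening: 0.0001
clock: 7.22
tool_pos: [0.7436, 0.0369, 0.0525]
orientation: [180.0, 0.4, -180.0]
force: [21.2, -4.2, -13.3]
opening: 0.0004
clock: 7.38
tool_pos: [0.7435, 0.0369, 0.0527]
orientation: [179.9, 0.8, -180.0]
force: [35.0, -6.9, -23.3]
opening: 0.0003
```

```bash
python3 -m handwheel '[[[-0.003,0,0,0,1],[-0.004,0,0,0,1],[-0.01,0,0,0,1],[-0.015,0,0,0,1],[-0.02,0,0,0,1],[0,0,-0.02,0,1],[0,0,-0.03,0,1],[0,0,-0.03,0,1],[0,0,0,0,1]]]'
python3 - <<'E'
from h import *
p=vision.snapshot("scene");cv2.imwrite("pics/c5.png",cv2.resize(p["color"][80:280,130:380,::-1],(750,600)))
p=vision.snapshot("wrist");cv2.imwrite("pics/w5.png",p["color"][:,:,::-1])
E
```

```text
clock: 8.13
tool_pos: [0.7906, 0.0367, 0.1393]
orientation: [180.0, 0.4, -180.0]
force: [1.6, 0.1, 2.4]
opening: 0.0004
```

View pics/c5.png

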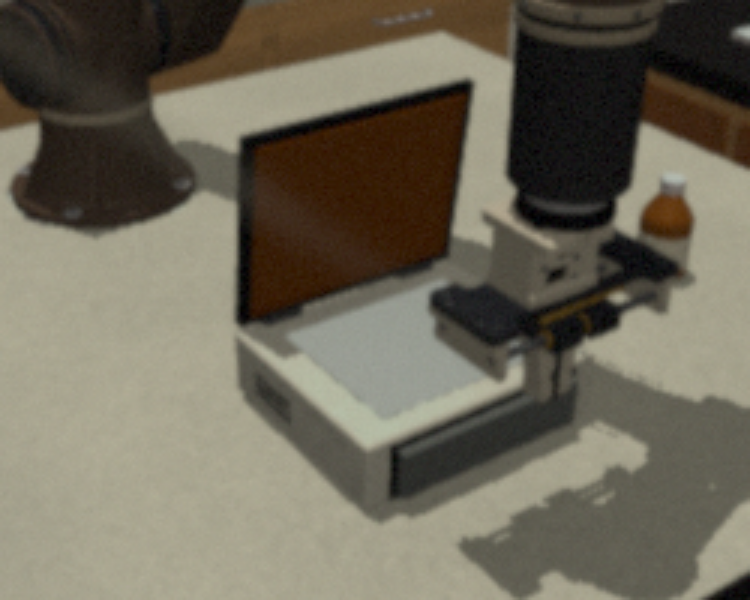

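View pics/w5.png

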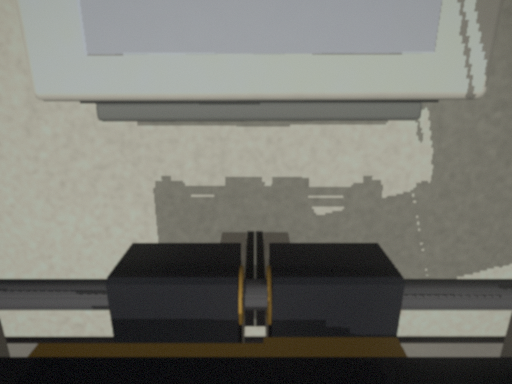

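```bash
python3 -m handwheel '[[[0,0,-0.03,0,1],[0,0,-0.03,0,1],[0,0,-0.03,0,1],[0,0,-0.03,0,1],[0,0,-0.03,0,1],[0,0,-0.03,0,1],[0,0,-0.03,0,1],[0,0,-0.03,0,1],[0,0,-0.01,0,1],[0,0,0,0,1]]]'; python3 -m handwheel '[[[0.036,0,0,0,1],[0.036,0,0,0,1],[0.036,0,0,0,1],[0.036,0,0,0,1],[0.036,0,0,0,1],[0.036,0,0,0,1],[0.036,0,0,0,1],[0.036,0,0,0,1],[0.036,0,0,0,1],[0.036,0,0,0,1],[0,0,0,0,1]]]'
python3 - <<'E'
from h import *
P={}
for c in("scene","side"):
    p=P[c]=vision.snapshot(c);cv2.imwrite(f"pics/{c}6.png",cv2.resize(p["color"][40:280,130:430,::-1],(750,600)))
R={}
for n in("lid_hinge","lid_edge","lid_under"):
    rr=[]
    for c in P:
        r=place_of(n,P[c])
        if r: rr.append(ray(P[c],r[0]["xy"]));print(n,c,r[0]["conf"])
    if len(rr)==2: print(n,tri(rr).round(4))
s=telemetry.get_obs();print(s["joint_pos"].round(1),s["tool_pos"])
E
```

```text
clock: 9.07
tool_pos: [0.7883, 0.0366, 0.385]
orientation: [180.0, 0.2, 180.0]
force: [-0.5, 0.1, 0.2]
opening: 0.0001
clock: 9.98
tool_pos: [0.4224, 0.0356, 0.3819]
orientation: [179.9, -0.0, -180.0]
force: [0.5, -0.1, 0.5]
opening: 0.0007
lid_hinge scene 0.78
lid_hinge side 0.79
lid_hinge [0.502  0.0303 0.0822]
lid_edge scene 0.68
lid_edge side 0.85
lid_edge [0.5176 0.0482 0.2837]
lid_under scene 0.79
lid_under side 0.56
lid_under [0.519  0.0347 0.171 ]
[  31.4   -7.1  -13.7   -0.   -83.5 -121.4] [0.42853779 0.03684799 0.38143039]
```

View pics/side6.png

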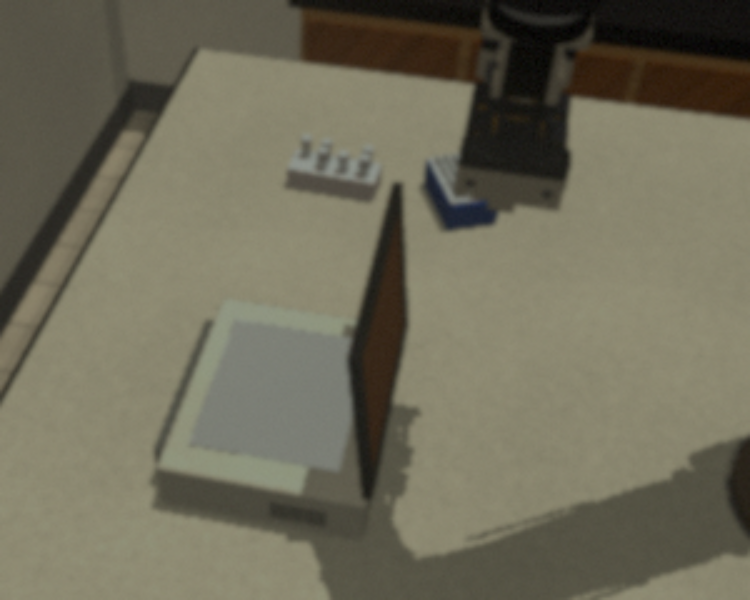

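View pics/scene6.png

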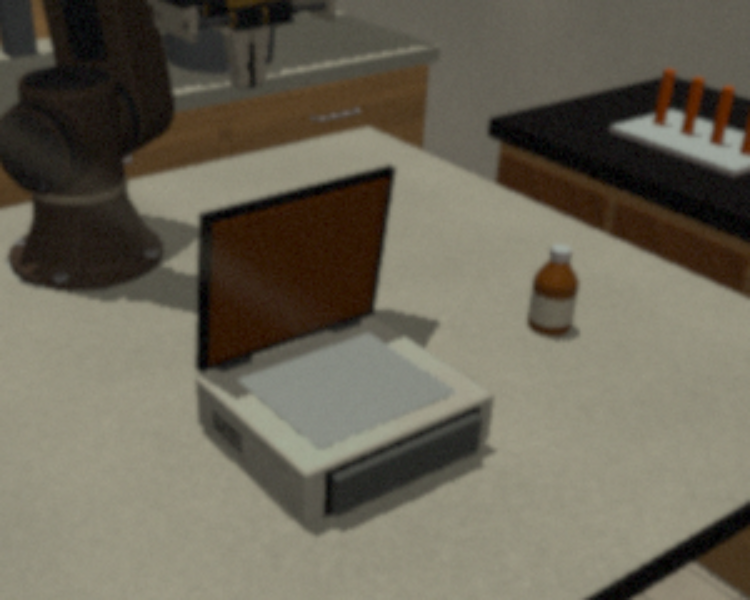

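```bash
python3 - <<'E'
import numpy as np
hx,hz,w,r=.505,.079,.010,.16
f=lambda t:np.array([hx+r*np.cos(t)-.01*np.sin(t)-w,hz+r*np.sin(t)+.01*np.cos(t)+.017])
ts=np.arange(1.45,-.06,-.075);p=None
for t in ts:
    q=f(t);print(round(t,3),q.round(4),(q-p).round(4) if p is not None else "");p=q
E
python3 -m handwheel '[[[0,0,0.03,0,1],[0,0,0.03,0,1],[0,0,0.03,0,1],[0,0,0.03,0,1],[-0.015,0,0.006,0,1],[-0.015,0,0,0,1],[-0.015,0,0,0,1],[-0.015,0,0,0,1],[0,0,0,0,1]]]'
```

```text
1.45 [0.5044 0.256 ] 
1.375 [0.5163 0.2549] [ 0.012  -0.0012]
1.3 [0.5282 0.2528] [ 0.0118 -0.002 ]
1.225 [0.5398 0.2499] [ 0.0117 -0.0029]
1.15 [0.5512 0.2461] [ 0.0114 -0.0038]
1.075 [0.5623 0.2415] [ 0.0111 -0.0046]
1.0 [0.573 0.236] [ 0.0107 -0.0055]
0.925 [0.5833 0.2298] [ 0.0103 -0.0062]
0.85 [0.5931 0.2228] [ 0.0098 -0.007 ]
0.775 [0.6023 0.2151] [ 0.0092 -0.0077]
0.7 [0.6109 0.2067] [ 0.0086 -0.0084]
0.625 [0.6189 0.1977] [ 0.008 -0.009]
0.55 [0.6262 0.1882] [ 0.0073 -0.0096]
0.475 [0.6327 0.1781] [ 0.0065 -0.0101]
0.4 [0.6385 0.1675] [ 0.0058 -0.0105]
0.325 [0.6434 0.1566] [ 0.005 -0.011]
0.25 [0.6476 0.1453] [ 0.0041 -0.0113]
0.175 [0.6508 0.1337] [ 0.0033 -0.0116]
0.1 [0.6532 0.1219] [ 0.0024 -0.0118]
0.025 [0.6547 0.11  ] [ 0.0015 -0.0119]
-0.05 [0.6553 0.098 ] [ 0.0006 -0.012 ]
clock: 11.13
tool_pos: [0.4904, 0.0368, 0.2551]
orientation: [-179.9, -0.1, 179.9]
force: [0.3, 0.2, -1.2]
opening: 0.0005
```

```bash
python3 -m handwheel '[[[-0.007,0,0,0,1],[-0.007,0,0,0,1],[-0.012,0,0.001,0,1],[-0.012,0,0.002,0,1],[-0.012,0,0.003,0,1]]]'; python3 -m handwheel '[[[-0.011,0,0.004,0,1],[-0.011,0,0.005,0,1],[-0.011,0,0.0055,0,1]]]'
python3 - <<'E'
from h import *
p=vision.snapshot("side");cv2.imwrite("pics/s7.png",cv2.resize(p["color"][60:300,130:430,::-1],(750,600)))
E
```

```text
clock: 11.55
tool_pos: [0.539, 0.0367, 0.2503]
orientation: [-180.0, 0.0, 180.0]
force: [-1.1, 0.2, 0.1]
opening: 0.0007
clock: 11.8
tool_pos: [0.5725, 0.0368, 0.2355]
orientation: [180.0, 0.0, 180.0]
force: [-0.3, 0.1, 2.1]
opening: 0.0001
```

View pics/s7.png

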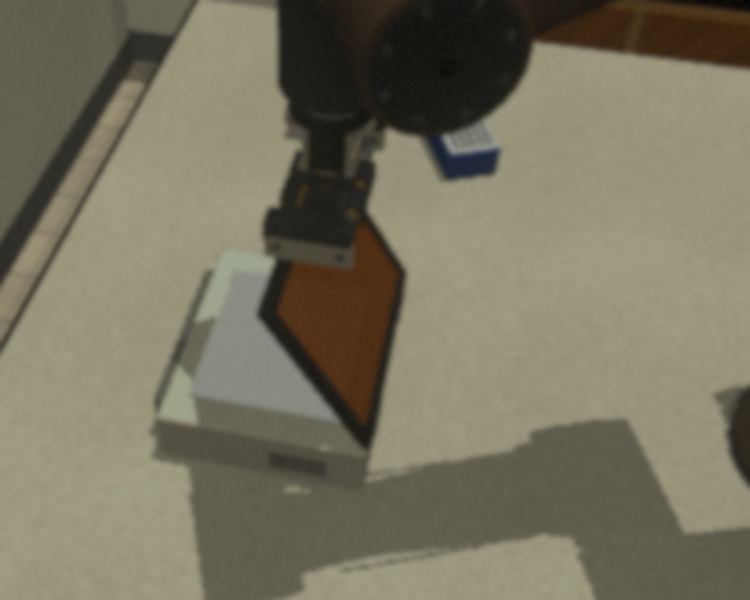

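```bash
python3 -m handwheel '[[[-0.010,0,0.006,0,1],[-0.010,0,0.007,0,1],[-0.009,0,0.0075,0,1],[-0.0085,0,0.0085,0,1],[-0.008,0,0.009,0,1],[-0.007,0,0.0095,0,1]]]'; python3 -m handwheel '[[[-0.0065,0,0.010,0,1],[-0.006,0,0.0105,0,1],[-0.005,0,0.011,0,1],[-0.004,0,0.0115,0,1],[-0.003,0,0.0115,0,1]]]'
python3 - <<'E'
from h import *
p=vision.snapshot("side");cv2.imwrite("pics/s8.png",cv2.resize(p["color"][60:300,130:430,::-1],(750,600)))
E
```

```text
clock: 12.35
tool_pos: [0.6247, 0.0368, 0.1875]
orientation: [180.0, 0.0, 180.0]
force: [0.0, 0.4, 2.5]
opening: 0.0001
clock: 12.77
tool_pos: [0.6484, 0.0367, 0.1326]
orientation: [-180.0, 0.0, 180.0]
force: [0.9, -0.9, 1.5]
opening: 0.0005
```

View pics/s8.png

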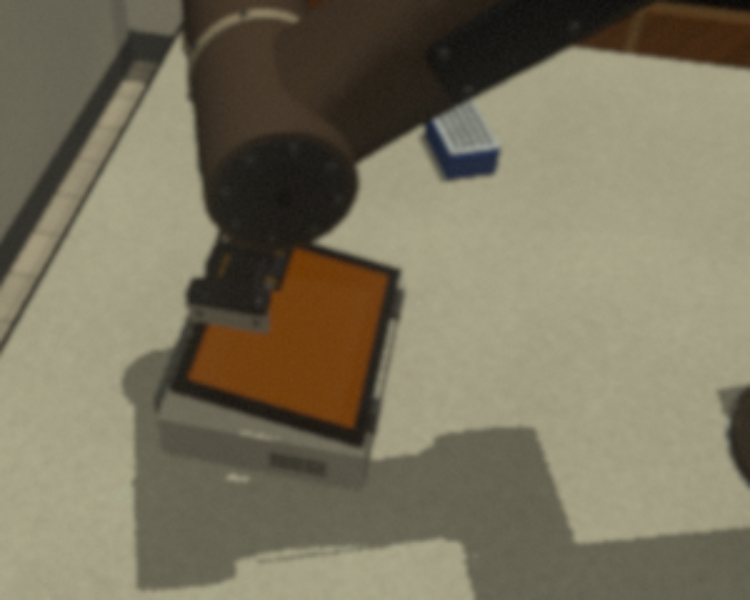

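```bash
python3 -m handwheel '[[[-0.002,0,0.009,0,1],[-0.001,0,0.008,0,1],[0,0,0.004,0,1]]]'; python3 -m handwheel '[[[0,0,0.003,0,1],[0,0,0.002,0,1]]]'; python3 -m handwheel '[[[0,0,0.002,0,1],[0,0,0.001,0,1]]]'
```

```text
clock: 13.07
tool_pos: [0.6507, 0.0367, 0.1117]
orientation: [-180.0, -0.0, 180.0]
force: [0.0, 0.6, 1.6]
opening: 0.0004
clock: 13.23
tool_pos: [0.6509, 0.0367, 0.1077]
orientation: [-180.0, 0.0, 180.0]
force: [-0.2, -0.7, 0.7]
opening: 0.0003
clock: 13.4
tool_pos: [0.651, 0.0368, 0.105]
orientation: [180.0, 0.0, 180.0]
force: [0.1, -1.5, 0.7]
opening: 0.0004
```

```bash
for i in 1; do python3 -m handwheel '[[[0,0,0.001,0,1],[0,0,0.001,0,1]]]';python3 -m handwheel '[[[0,0,0.001,0,1],[0,0,0.001,0,1]]]'; done
```

```text
clock: 13.57
tool_pos: [0.6511, 0.0368, 0.1042]
orientation: [-180.0, 0.0, -180.0]
force: [-4.8, 0.1, 14.7]
opening: 0.0006
clock: 13.73
tool_pos: [0.6512, 0.0368, 0.104]
orientation: [-180.0, 0.1, -180.0]
force: [-11.6, 1.9, 27.4]
opening: 0.0005
```

```bash
python3 -m handwheel '[[[0,0,0,0,1],[0,0,0,0,1],[0,0,0,0,1],[0,0,-0.003,0,1],[0,0,-0.005,0,1],[0,0,-0.02,0,1],[0,0,-0.03,0,1],[0,0,-0.03,0,1],[0,0,-0.03,0,1],[0,0,-0.03,0,1],[0,0,-0.03,0,1],[0,0,-0.03,0,1],[0,0,0,0,1],[0,0,0,0,1]]]'
python3 - <<'E'
from h import *
P={}
for c in("scene","side"):
    p=P[c]=vision.snapshot(c);cv2.imwrite(f"pics/{c}9.png",cv2.resize(p["color"][40:340,60:435,::-1],(750,600)))
for n in("lid_hinge","lid_edge","tray_face","bottle","tip_box","tube_rack"):
    rr=[]
    for c in P:
        r=place_of(n,P[c])
        if r: rr.append(ray(P[c],r[0]["xy"]))
    if len(rr)==2: print(n,tri(rr).round(4))
E
```

```text
clock: 14.9
tool_pos: [0.6516, 0.037, 0.3111]
orientation: [179.9, 0.2, 180.0]
force: [-0.3, 0.3, -0.9]
opening: 0.0004
lid_hinge [0.5073 0.0312 0.0827]
lid_edge [0.6997 0.0443 0.086 ]
tray_face [0.7295 0.0424 0.0434]
tip_box [ 0.4779 -0.4266  0.0083]
tube_rack [ 0.6573 -0.4285  0.005 ]
```

View pics/side9.png

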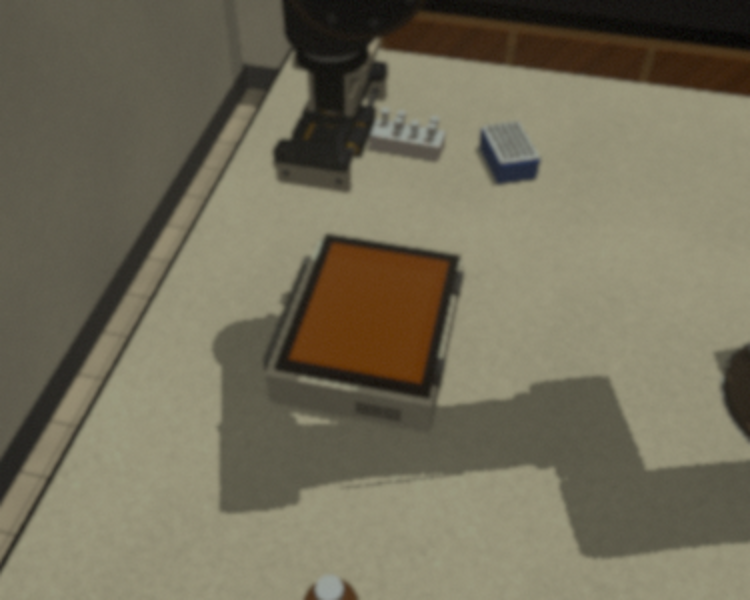

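View pics/scene9.png

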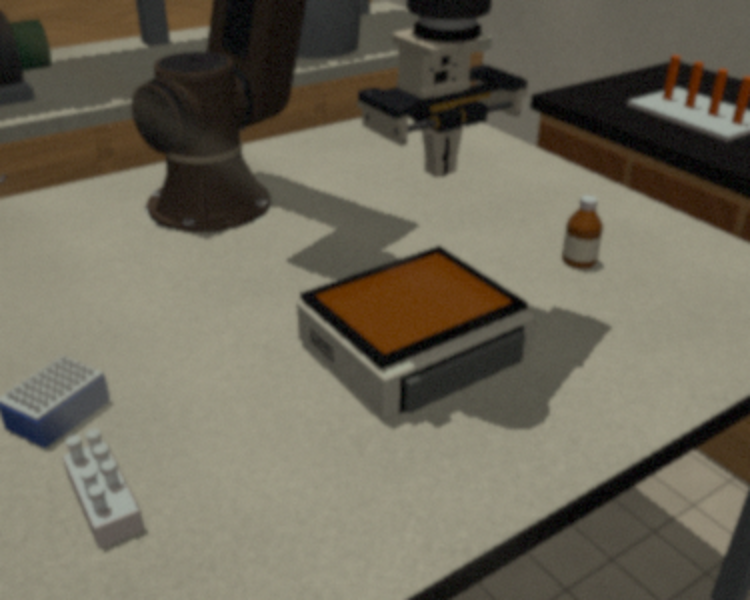

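Lid flat, tray flush, bystanders untouched, robot clear; handing in.

```bash
python3 -c "
from h import *
print(close_job())"
```

```text
the job is handed in; nothing more can be done
None
```

The tray drawer is fully home and the lid is shut. I handed the job in at about 15 s on the robot's clock; no verdict was reported.

- **Tray:** With the fingers closed, I pushed the middle of the front panel home. It took about 2 N until it hit its stop, where the force rose to about 35 N. I checked in pictures that it was home before touching the lid.
- **Lid:** I went over the raised lid and pushed its outer face down in an arc, using about 1–3 N. The fingertips stopped at about 87 mm, the height of the pane when the lid is shut, at about 27 N. I then lifted the arm clear, to a TCP height of 0.31 m.
- **Final pictures:** The lid lies flat (edge about 86 mm and hinge about 83 mm above the bench). The tray face is about 123 mm in front of the viewer's origin, which is its home position. The tip box measured about 7 mm and the tube rack about 3 mm from their first measured positions, which I put down to measurement error because the arm never came near them.

**What failed or disagreed:**
- The network did not find the bottle in both final pictures, so I only judged by eye in the scene picture that it still stands in place.
- The viewer's front faced away from the robot (+x), not to its right as the task says. I relied on the camera positions.

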